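# Hold a jar lid closed in the lever press

## Robot

A 6-joint arm with a two-finger parallel gripper is mounted at the origin on the work surface. World frame = base frame: x ahead of the robot, y to its left, z up, the work surface at z = 0. Lengths are in m, angles in degrees, forces in N, time in s.
With the tool pointing down it reaches from about 0.35 to 0.975 m from the base axis. Payload 17.4 kg.
Tool frame: the origin (TCP) lies midway between the tips of the shut fingers; the grasp point (between the pads) lies 19 mm behind it; z points along the fingers, x is the direction in which the jaws open and shut, and the axes are right-handed (so a half turn about z gives the same grasp; the last joint's range is limited). The gripper opens to 85 mm and grips with 20 to 120 N. Pads are 22 mm wide; open, the fingers measure 114 mm over their backs; the gripper's body (76 mm by 85 mm) begins 54 mm behind the grasp point. The pads swing forward as they close: fully open they stand 13 mm farther back than shut.
Start: joints at [73.637, 6.646, 82.598, -0, 90.757, -2.166], TCP at [0.166, 0.654, 0.231] pointing down, gripper open.
Joint ranges: [-162.19, 162.19], [-47.58, 125.68], [4.15, 143.07], [-65.23, 245.23], [0.69, 171.88], [-170.13, 170.13]. Speed limits (degrees/s): [108.29, 108.29, 127.2, 180, 180, 180].

## Interface

Orientations are given as [roll, pitch, yaw] about the fixed x, y, z axes, in that order (R = Rz(yaw) Ry(pitch) Rx(roll)).
In Python, from rig import bot, eyes, ticket gives the robot as it stands.
- The arm moves only by the shell command python3 -m jog 'ROWS' [OPENING] [FORCE]. ROWS is JSON, a list of rows, each an object with "offset": the shift along the tool's x, y, z in cm, a list of three; "angular": the turn, a rotation vector about the tool's x, y, z in degrees, a list of three. A call has 1 to 5 rows; each row is the pose to reach, as a shift and turn from the pose measured when the call began, along the tool's axes at that moment; what a row does not reach only later rows make up. A row lasts 1/10 s, in which the tool goes at most 50 mm and 8.59 degrees, less where a joint would pass 70% of its speed; a pose out of reach is approached as far as the arm can. A call with a gripper value outside its range is refused whole. OPENING is the finger opening in cm, from 0 to 8.54, set as the call begins (- or left out, the last holds). The fingers move at their own pace and stop on an object; FORCE is the grip in N (left out, the last holds). Time passes only in rows, so rows that repeat a pose let the fingers close. It gives the time, the measured TCP pose, the force and the opening at its end, in the units of the state.
- bot.state(): the state, without advancing time (a new reading comes with each control period).
- eyes.capture(name): name is "scene" or "top" or "wrist"; returns a dict with "frame" (384x512x3 uint8, red, green, blue), "fovy" (degrees; the focal length in pixels is half the picture's height over the tangent of half this angle, whatever the lens; pixels are square), "cx", "cy" (the principal point, pixels), "R" (3x3) and "t" (3): a world point X has camera coordinates R X + t. Camera axes: x right, y down, z forward; pixel columns grow to the right and rows downward; lengths in m; the calibration is good to about 2 mm. A picture is of the moment at which its call begins. There is no depth.
- ticket.job_done(): hands the job in, once; it reports no verdict.
The state is a dict: "time_s": time; "joint_pos": joint angles; "dq": joint speeds; "tau": joint torques, N m; "tcp_pos": TCP position; "ee_rot": TCP orientation; "ft_force": force on the tool from outside, world axes, zero at the start; "torque": the same for the moment, N m; "gripper_width": finger opening in m.
Only numpy, scipy, OpenCV 4.12 (cv2) and the standard library are available. Lean on these libraries where they do the work, as an engineer would, in place of code of your own. Each camera call takes 0.05 s, during which the arm holds its last target.

## Task

At the jar press on the desk, push the sprung feed plunger all the way in, so that it slides the lidded jar along the lane to the end stop under the press pad. Then push the press handle down until its arm is level, so that the pad squeezes the lid, and finish your program while still holding the handle there, without letting go. Do not push the handle well below level (the jar could crack), keep the jar upright, and leave the tape roll, bottle, ledger and calculator where they are.

Things in the scene. Friction and masses are not known exactly. Their poses are not given: they have to be found in the camera images.
- press: Grey bench press fixed to the desk. Origin on the desk surface (z = 0) straight below the nest where the jar ends up. Axes level; x points from the nest to the handle's hinge (away from the robot at yaw 0), y along the lane, the way the jar is fed. All positions below in its frame, heights above the desk. Base plate 20 mm thick, x -55 to 170 mm, y -250 to 55 mm.
- nest (a point): Point on the lane floor, height 20 mm, where the jar's underside centre stands when home against the end stop (up to 2 mm farther along y). Axes as the press. Two aluminium lane rails, 6 mm thick, tops at 45 mm, run along y from -240 to 40 mm, 63 mm apart inside, the +x one raised to 85 mm beside the nest; the end stop's inner face is at y = 32 mm, its top at 60 mm.
- push_plate (a point): Centre (across) of the rear face of the plunger's upright push plate, height 90 mm; starts at x = 0, y = -225 mm in the press's frame and moves with the plunger. The steel plate is 60 mm wide (x), 8 mm thick, from 35 to 115 mm height; push on this rear face along +y of the press. Axes as the press.
- plunger (a joint): Travel of the feed plunger in m along +y of the press: 0 out (a spring holds it there), 0.100 fully in at its stop. The spring takes 3 N at the start, 7 N fully in, and brings the plunger back when let go; the jar stays. Its 54 mm wide front face, height 22 to 62 mm, starts at y = -131 mm and ends at y = -31 mm.
- jar: Squat amber glass jar with paper band and aluminium lid, 60 mm diameter, 85 mm tall, lid 56 mm across, about 0.25 kg. Origin at the centre of its underside. It starts standing in the lane (floor 20 mm above the desk), between plunger and press pad.
- lever: Press handle. Origin on its hinge axis (at lever_pivot); its x axis points from the grip along the arm to the hinge, z up out of the arm. Starts raised: arm sloping 0.45 rad up towards the grip, held by a spring; turns down about the press's y axis, past level to a stop 0.23 rad below. With the jar home the pad meets the lid about 0.12 rad above level; held level the grip needs about 12 N down.
- lever_pivot (a point): Centre of the handle's hinge, at x = 120 mm, y = 0, height 150 mm in the press's frame, between two upright cheeks (x 100 to 150 mm, y +-18 to +-28 mm, 170 mm tall). Axes as the press.
- grip (a point): Centre of the cross grip at the end of the handle: black bar, 30 mm diameter, 100 mm long along the press's y, 250 mm from lever_pivot: at x = -105 mm, height 259 mm with the handle raised; x = -130 mm, height 150 mm with it level. Axes as the handle's; the arm is a steel bar 24 mm wide, 16 mm thick.
- pad: Round rubber press pad, 48 mm diameter, 10 mm thick, sprung (0.9 N per mm) under the middle of the handle arm. Origin on the arm's centre line 120 mm from lever_pivot while the spring is relaxed; the pad's underside is 59 mm below the origin. With the handle raised its underside is 48 mm above the jar's lid.
- tape_roll: Bystander: roll of clear packing tape lying flat, 90 mm diameter, 48 mm tall; origin under its centre.
- bottle: Bystander: amber bottle, 56 mm diameter, 160 mm tall; origin under its centre.
- ledger: Bystander: closed blue ledger lying flat, 150 x 210 x 30 mm; origin under its centre.
- calculator: Bystander: flat black desk calculator, 75 x 140 x 16 mm; origin under its centre.

How it is judged (in metres and radians):
On the way:
1. the feed plunger is pushed fully in (at least 94 of its 100 mm) and the jar stands in the nest against the end stop (within 8 mm) (value of joint plunger above 0.094 m and horizontal distance between jar and nest below 0.008 m), for 0.1 s.
At the end, for the whole second after the job is handed in: The robot is still pressing on the handle and holds it level within 0.08 rad (4.6 degrees) and still, the pad presses on the jar's lid with more than 2 N, and the jar stands upright (within 0.1 rad) in the nest within 8 mm (angle between lever's own z axis and vertical below 0.08 rad and angular speed of lever below 0.1 rad/s and contact force between pad and jar above 2 N and contact force between any of the fingers, the arm and lever above 2 N and horizontal distance between jar and nest below 0.008 m and angle between jar's own z axis and vertical below 0.1 rad and height (world z) of jar between 0.01 and 0.03 m); the arm keeps its last pose, push and grip.
It fails at once if the handle is pushed well below level (more than 0.13 rad, 7.4 degrees: grip centre lower than 118 mm) (height (world z) of grip below 0.1176 m).
It fails at once if the jar is tipped (more than 0.35 rad) (angle between jar's own z axis and vertical above 0.35 rad).
It fails at once if the tape roll, bottle, ledger or calculator is moved by more than 25 mm (distance of any of tape_roll, bottle, ledger, calculator from where it was at the start of the episode above 0.025 m).
It also fails if it takes over 67 s, if anything falls off the work surface, if the arm or the gripper's body presses on something with over 40 N, if the wrist force passes 120 N, or if a joint passes its speed limit or range.

## Working session

There is one attempt and no reset: what is moved stays moved. The work goes in short steps, Python scripts to look and compute and a shell command to move; the robot and the scene stay as the last step left them, time stands still between calls to the robot, and variables do not carry over. Pictures are saved under pics/ and viewed, and the job is handed in when it is done.

```bash
ls; mkdir -p pics; python3 - <<'E'
from rig import bot,eyes
import cv2,numpy as np
print(bot.state())
for n in["scene","top","wrist"]:
    c=eyes.capture(n);cv2.imwrite(f"pics/{n}0.png",c["frame"][:,:,::-1]);np.savez(f"pics/{n}0.npz",**c)
    print(n,c["fovy"],c["cx"],c["cy"],np.round(c["R"],3).tolist(),np.round(c["t"],3))
E
```

```text
pics
{'time_s': 0.0, 'joint_pos': array([ 7.36367003e+01,  6.67673776e+00,  8.26376558e+01,  2.84708192e-04,
        9.07583275e+01, -2.16461623e+00]), 'dq': array([ 0.09997817, -0.03680585, -0.01305347, -0.11801151,  0.01115519,
       -0.03939562]), 'tau': array([ 1.69857183e-03, -7.31998730e+01, -6.32486773e+01, -3.44731859e-05,
        6.27583126e-03, -1.12085002e-04]), 'tcp_pos': array([0.16550281, 0.65418134, 0.23051073]), 'ee_rot': array([-1.79996969e+02,  7.26584332e-02,  7.58013221e+01]), 'ft_force': array([ 0.63137135,  0.35664032, -0.95803187]), 'torque': array([-0.03288777,  0.04515489, -0.02623683]), 'gripper_width': 0.08516162146158945}
scene 52.78459498548255 253.7604837897828 188.5322454880834 [[-0.244, 0.97, -0.018], [0.792, 0.189, -0.58], [-0.559, -0.156, -0.815]] [-0.007 -0.419  1.625]
top 48.061260823905066 263.1062706826663 186.1170460341894 [[-0.007, -1.0, 0.01], [-0.991, 0.006, -0.135], [0.135, -0.01, -0.991]] [0.161 0.615 1.326]
wrist 71.40018820054308 255.0524928258969 184.09235875402405 [[0.245, 0.969, -0.002], [0.916, -0.231, 0.328], [0.317, -0.082, -0.945]] [-0.673 -0.043  0.381]
```

View pics/scene0.png

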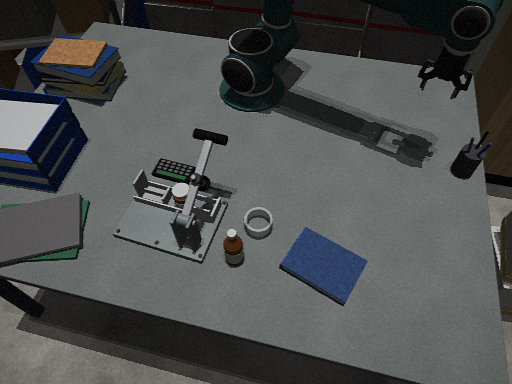

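View pics/top0.png

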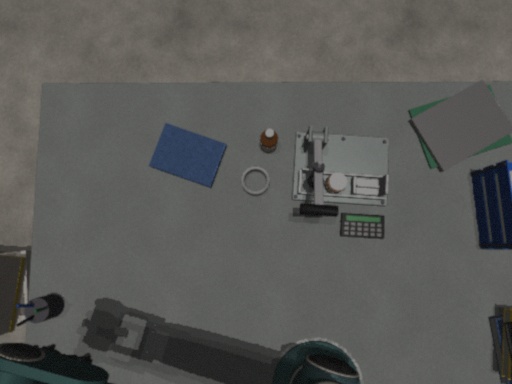

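View pics/wrist0.png

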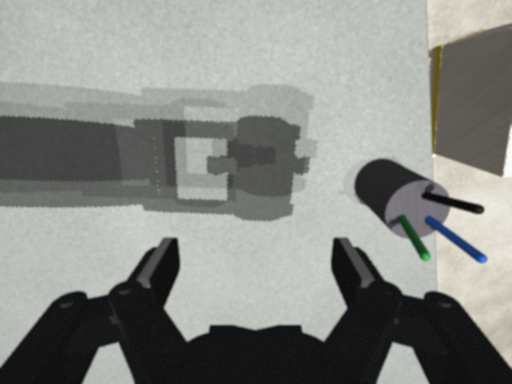

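```bash
python3 - <<'E'
import cv2
a=cv2.imread('pics/top0.png')[115:250,230:400]
cv2.imwrite('pics/topz.png',cv2.resize(a,None,fx=4.5,fy=4.4,interpolation=2))
a=cv2.imread('pics/scene0.png')[120:275,100:260]
cv2.imwrite('pics/scz.png',cv2.resize(a,None,fx=4,fy=3.8,interpolation=2))
E
```

```text
(no output)
```

View pics/topz.png

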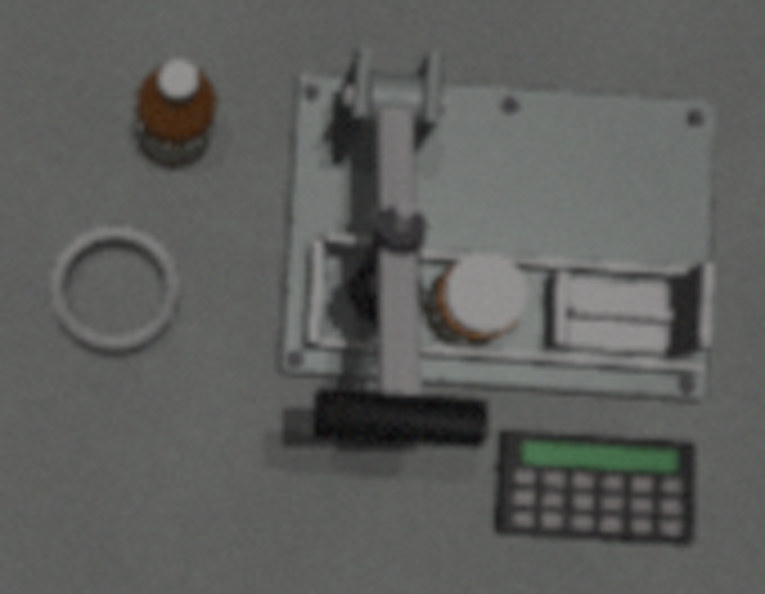

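View pics/scz.png

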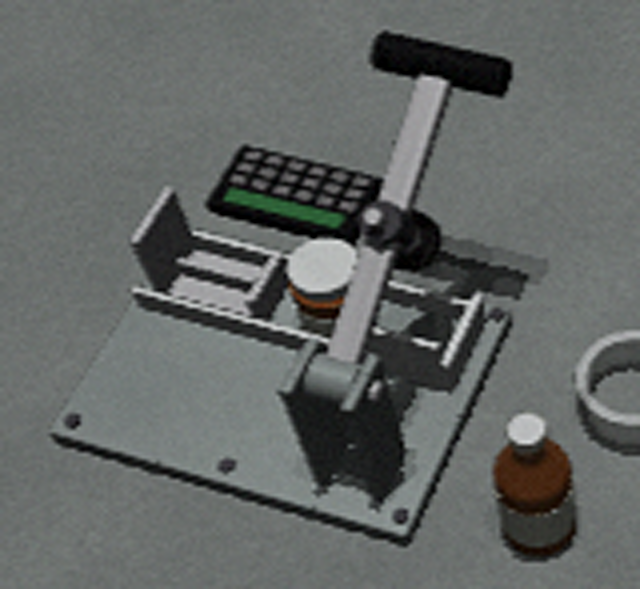

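```bash
cat > h.py <<'E'
import numpy as np,cv2
def ray(c,uv,z):
    f=192/np.tan(np.radians(float(c["fovy"]))/2)
    d=np.array([(uv[0]-c["cx"])/f,(uv[1]-c["cy"])/f,1])
    o=-c["R"].T@c["t"]; w=c["R"].T@d
    return o+w*(z-o[2])/w[2]
def proj(c,X):
    f=192/np.tan(np.radians(float(c["fovy"]))/2)
    p=c["R"]@np.asarray(X)+c["t"]; return np.array([c["cx"]+f*p[0]/p[2],c["cy"]+f*p[1]/p[2]])
def fit(P,W):
    P=np.array(P);W=np.array(W)
    pc=P.mean(0);wc=W.mean(0)
    a=P-pc;b=W-wc
    th=np.arctan2((a[:,0]*b[:,1]-a[:,1]*b[:,0]).sum(),(a*b).sum())
    R=np.array([[np.cos(th),-np.sin(th)],[np.sin(th),np.cos(th)]])
    t=wc-R@pc
    return th,t,(W-(P@R.T+t))
E
python3 - <<'E'
from h import *
T=np.load('pics/top0.npz');S=np.load('pics/scene0.npz')
cor=[(170,55),(170,-250),(-55,-250),(-55,55)]
z=[(301,75),(713,103),(704,398),(282,372)]
W=[ray(T,(230+u/4.5-.4,115+v/4.4-.4),.02)[:2] for u,v in z]
print(np.round(W,4)); th,t,r=fit(np.array(cor)/1e3,W); print('top',np.degrees(th),t,r)
z=[(410,533),(53,433),(512,318)]
W=[ray(S,(100+u/4-.4,120+v/3.8-.4),.02)[:2] for u,v in z]
th2,t2,r=fit(np.array([cor[0],cor[1],cor[3]])/1e3,W);print('scene',np.degrees(th2),t2,r)
R=lambda th:np.array([[np.cos(th),-np.sin(th)],[np.sin(th),np.cos(th)]])
u=ray(T,(230+400/4.5,115+418/4.4),.259);print('grip',(u[:2]-t)@R(th))
u=ray(T,(230+488/4.5,115+295/4.4),.105);print('lid',(u[:2]-t)@R(th))
u=ray(T,(230+708/4.5,115+267/4.4),.115);print('plate top corner',(u[:2]-t)@R(th))
for n,p in dict(plate=(0,-.225),grip=(-.105,0),griplevel=(-.13,0)).items(): print(n,R(th)@p+t)
for n,p,zz in [('tape',(115,288),.048),('calc',(593,488),.016),('bottle',(178,78),.16)]:
    u=ray(T,(230+p[0]/4.5,115+p[1]/4.4),zz);print(n,u,(u[:2]-t)@R(th))
E
```

```text
[[ 0.799   0.0466]
 [ 0.7763 -0.2538]
 [ 0.5556 -0.2372]
 [ 0.5764  0.064 ]]
top -4.235261255836434 [0.62667353 0.00637191] [[-0.00126411 -0.00210841]
 [-0.00149133  0.00167507]
 [ 0.00221238  0.00171219]
 [ 0.00054306 -0.00127885]]
scene -4.564871457792247 [0.63213327 0.01013328] [[-0.00611353 -0.00080166]
 [-0.00061585  0.00243757]
 [ 0.00672938 -0.00163592]]
grip [-0.10487523 -0.00138755]
lid [-0.00221229 -0.07705385]
plate top corner [ 0.02571123 -0.22194634]
plate [ 0.61005684 -0.21801366]
grip [0.52196026 0.01412636]
griplevel [0.49702853 0.01597266]
tape [0.63357301 0.18142663 0.048     ] [-0.00604749  0.17508623]
calc [ 0.48948578 -0.15745743  0.016     ] [-0.124714   -0.17351354]
bottle [0.75867746 0.13876621 0.16      ] [0.12186588 0.14178151]
```

```bash
cat >> h.py <<'E'
from scipy.spatial.transform import Rotation as Ro
TH=np.radians(-4.3);T0=np.array([.627,.0068])
RP=np.array([[np.cos(TH),-np.sin(TH)],[np.sin(TH),np.cos(TH)]])
def go(s,px,py,z,rpy=(180,0,85.7)):
    R=Ro.from_euler('xyz',s['ee_rot'],degrees=True)
    W=np.r_[RP@[px,py]+T0,z]
    return np.round(R.inv().apply(W-s['tcp_pos'])*100,2),np.round((R.inv()*Ro.from_euler('xyz',rpy,degrees=True)).as_rotvec(degrees=True),2)
def where(s): return np.round(np.r_[RP.T@(s['tcp_pos'][:2]-T0),s['tcp_pos'][2]],4)
E
python3 -m jog '[{"offset":[0,0,-5],"angular":[0,0,0]},{"offset":[0,0,-10],"angular":[0,0,0]},{"offset":[0,0,-15],"angular":[0,0,0]},{"offset":[0,0,-17],"angular":[0,0,0]},{"offset":[0,0,-17],"angular":[0,0,0]}]' 0
python3 -c "
from h import *;from rig import bot
s=bot.state();print(where(s),go(s,0,-.28,.4))"
```

```text
time_s: 0.65
tcp_pos: [0.1657, 0.6547, 0.4046]
ee_rot: [180.0, -0.2, 75.8]
ft_force: [0.4, -0.0, -1.0]
gripper_width: 0.012
[-0.5086  0.6114  0.4046] (array([-79.07,  65.43,   0.14]), array([ 0.03, -0.24, -9.9 ]))
```

```bash

python3 -m jog '[{"offset":[-3.8,3.15,0],"angular":[0,0,-2]},{"offset":[-7.6,6.3,0],"angular":[0,0,-4]},{"offset":[-11.4,9.4,0],"angular":[0,0,-6]},{"offset":[-15.2,12.6,0],"angular":[0,0,-8]},{"offset":[-19,15.7,0],"angular":[0,0,-9.9]}]'
python3 -c "
from h import *;from rig import bot
s=bot.state();print(where(s),go(s,0,-.28,.4))"
```

```text
time_s: 1.15
tcp_pos: [0.2715, 0.4301, 0.4024]
ee_rot: [180.0, -0.2, 85.8]
ft_force: [0.5, -0.4, 0.5]
gripper_width: -0.0005
[-0.3862  0.3954  0.4024] (array([-6.762e+01,  3.849e+01,  5.000e-02]), array([ 0.01, -0.16,  0.11]))
```

```bash

python3 -m jog '[{"offset":[-4.3,2.4,0],"angular":[0,0,0]},{"offset":[-8.6,4.8,0],"angular":[0,0,0]},{"offset":[-12.9,7.2,0],"angular":[0,0,0]},{"offset":[-17.2,9.7,0],"angular":[0,0,0]},{"offset":[-21.5,12.1,0],"angular":[0,0,0]}]'
python3 -c "
from h import *;from rig import bot
s=bot.state();print(where(s),go(s,0,-.28,.4))"
```

```text
time_s: 1.65
tcp_pos: [0.3767, 0.2049, 0.4006]
ee_rot: [-180.0, -0.1, 85.8]
ft_force: [1.3, 0.2, 0.7]
gripper_width: -0.0002
[-0.2644  0.1787  0.4006] (array([-45.93,  26.34,  -0.06]), array([-0.04, -0.13,  0.13]))
```

```bash

python3 -m jog '[{"offset":[-4.3,2.4,0],"angular":[0,0,0]},{"offset":[-8.6,4.9,0],"angular":[0,0,0]},{"offset":[-12.9,7.3,0],"angular":[0,0,0]},{"offset":[-17.2,9.8,0],"angular":[0,0,0]},{"offset":[-21.5,12.3,0],"angular":[0,0,0]}]'
python3 -m jog '[{"offset":[-4.3,2.4,0],"angular":[0,0,0]},{"offset":[-8.6,4.9,0],"angular":[0,0,0]},{"offset":[-12.9,7.3,0],"angular":[0,0,0]},{"offset":[-17.2,9.8,0],"angular":[0,0,0]},{"offset":[-21.5,12.3,0],"angular":[0,0,0]}]'
python3 - <<'E'
from h import *;from rig import bot,eyes
s=bot.state();print(where(s),go(s,0,-.28,.4),s['joint_pos'])
for n in["scene","wrist"]:
    c=eyes.capture(n);cv2.imwrite(f"pics/{n}1.png",c["frame"][:,:,::-1]);np.savez(f"pics/{n}1.npz",**c)
E
```

```text
time_s: 2.15
tcp_pos: [0.484, -0.0207, 0.3988]
ee_rot: [-179.9, -0.1, 85.8]
ft_force: [1.2, 0.6, -0.2]
gripper_width: 0.0001
time_s: 2.65
tcp_pos: [0.5914, -0.2463, 0.3965]
ee_rot: [-179.8, -0.2, 85.8]
ft_force: [0.2, 1.0, 0.2]
gripper_width: -0.0003
[-0.0166 -0.2551  0.3965] (array([-2.5 ,  1.65, -0.36]), array([-0.19, -0.17,  0.08])) [-2.49353896e+01  2.75123949e+00  7.15564867e+01  9.75561862e-02
  1.05925491e+02 -1.10693247e+02]
```

View pics/scene1.png

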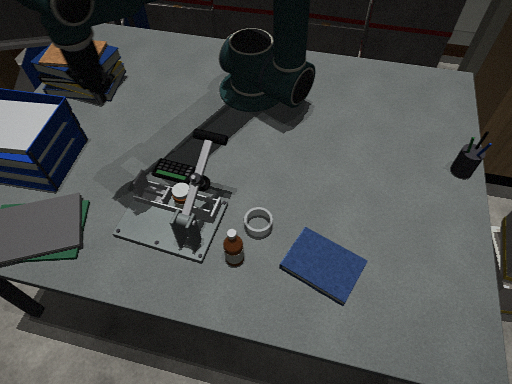

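View pics/wrist1.png

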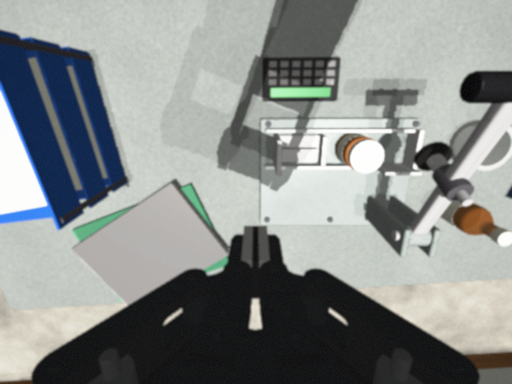

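```bash
python3 - <<'E'
from h import *
c=np.load('pics/wrist1.npz')
a=c['frame'][90:240,240:450,::-1];cv2.imwrite('pics/w1z.png',cv2.resize(a,None,fx=3.8,fy=3.8,interpolation=2))
for P in [(-.055,-.25,.02),(.17,-.25,.02),(-.03,-.225,.115),(.03,-.225,.115)]:
    print(P,proj(c,np.r_[RP@P[:2]+T0,P[2]]), (proj(c,np.r_[RP@P[:2]+T0,P[2]])-[240,90])*3.8)
E
```

```text
(-0.055, -0.25, 0.02) [260.70863921 117.13626477] [ 78.69282898 103.11780614]
(0.17, -0.25, 0.02) [260.14270001 224.54372483] [ 76.54226004 511.26615436]
(-0.03, -0.225, 0.115) [277.81344644 138.50216683] [143.69109649 184.30823394]
(0.03, -0.225, 0.115) [276.86649249 174.98845574] [140.09267144 322.95613179]
```

View pics/w1z.png

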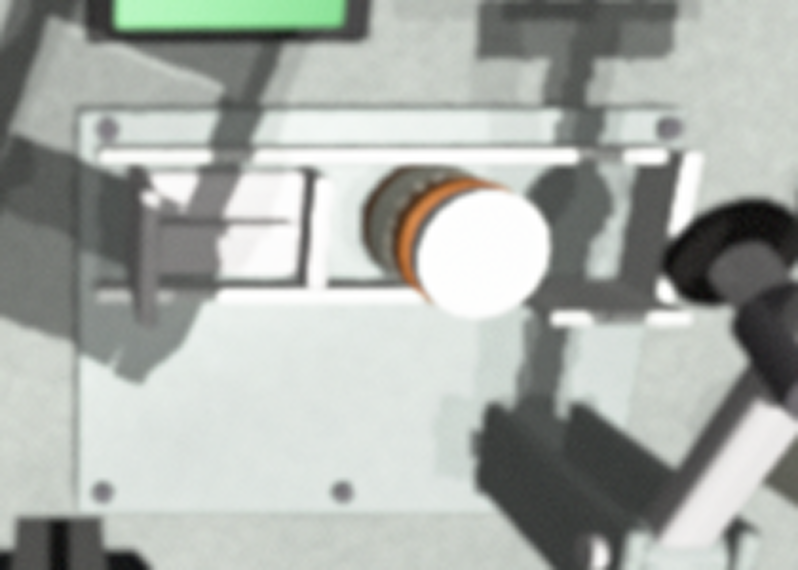

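```bash

python3 -m jog '[{"offset":[-2.5,1.65,2],"angular":[0,0,0]},{"offset":[-2.5,1.65,7],"angular":[0,0,0]},{"offset":[-2.5,1.65,12],"angular":[0,0,0]},{"offset":[-2.5,1.65,17],"angular":[0,0,0]},{"offset":[-2.5,1.65,22],"angular":[0,0,0]}]'
python3 -c "
from h import *;from rig import bot
s=bot.state();print(where(s),go(s,0,-.28,.09))"
```

```text
time_s: 3.25
tcp_pos: [0.6044, -0.2733, 0.1701]
ee_rot: [-179.5, -0.2, 85.6]
ft_force: [1.2, -0.2, -0.0]
gripper_width: 0.0
[-0.0016 -0.281   0.1701] (array([0.06, 0.22, 8.01]), array([-0.49, -0.24, -0.1 ]))
```

```bash

python3 -m jog '[{"offset":[0,0.2,4],"angular":[0,0,0]},{"offset":[0,0.2,7],"angular":[0,0,0]},{"offset":[0,0.2,8],"angular":[0,0,0]},{"offset":[0,0.2,8],"angular":[0,0,0]},{"offset":[0,0.2,8],"angular":[0,0,0]}]'
python3 - <<'E'
from h import *;from rig import bot,eyes
s=bot.state();print(where(s),go(s,0,-.24,.09),s['ft_force'])
for n in["wrist"]:
    c=eyes.capture(n);cv2.imwrite(f"pics/{n}2.png",c["frame"][:,:,::-1])
E
```

```text
time_s: 3.75
tcp_pos: [0.6063, -0.2732, 0.0918]
ee_rot: [-179.6, -0.2, 85.6]
ft_force: [0.3, 0.2, -0.0]
gripper_width: -0.0001
[ 0.0003 -0.2807  0.0918] (array([ 4.07, -0.04,  0.19]), array([-0.39, -0.2 , -0.09])) [ 0.28280773  0.24831233 -0.04900711]
```

View pics/wrist2.png

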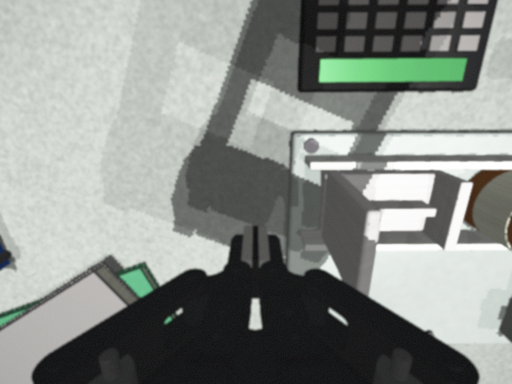

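```bash
python3 - <<'E'
from h import *;from rig import bot,eyes
s=bot.state();c=eyes.capture("wrist")
R=Ro.from_euler('xyz',s['ee_rot'],degrees=True)
for x in(0,.012,.02,.04,.06):
  for z in (0,-.025,-.04,-.055,-.07):
    print(x,z,np.round(proj(c,s['tcp_pos']+R.apply([x,-.011,z]))),end=' ')
  print()
E
```

```text
0 0 [257. 222.] 0 -0.025 [257. 245.] 0 -0.04 [257. 263.] 0 -0.055 [258. 285.] 0 -0.07 [258. 315.] 
0.012 0 [277. 222.] 0.012 -0.025 [281. 245.] 0.012 -0.04 [284. 263.] 0.012 -0.055 [288. 285.] 0.012 -0.07 [293. 315.] 
0.02 0 [291. 222.] 0.02 -0.025 [297. 245.] 0.02 -0.04 [302. 263.] 0.02 -0.055 [308. 285.] 0.02 -0.07 [316. 315.] 
0.04 0 [324. 222.] 0.04 -0.025 [336. 245.] 0.04 -0.04 [346. 263.] 0.04 -0.055 [358. 285.] 0.04 -0.07 [374. 315.] 
0.06 0 [358. 222.] 0.06 -0.025 [376. 245.] 0.06 -0.04 [390. 263.] 0.06 -0.055 [408. 285.] 0.06 -0.07 [432. 315.]
```

```bash

python3 -m jog '[{"offset":[1.5,0,0.1],"angular":[0,0,0]},{"offset":[3,0,0.1],"angular":[0,0,0]},{"offset":[4,0,0.1],"angular":[0,0,0]},{"offset":[4.7,0,0.1],"angular":[0,0,0]},{"offset":[5.3,0,0.1],"angular":[0,0,0]}]'
python3 - <<'E'
from h import *;from rig import bot,eyes
s=bot.state();print(where(s),go(s,0,-.14,.09),s['ft_force'])
E
```

```text
time_s: 4.35
tcp_pos: [0.6108, -0.22, 0.0919]
ee_rot: [-179.7, -0.1, 85.6]
ft_force: [-0.8, -4.1, 3.1]
gripper_width: 0.0001
[ 0.0008 -0.2274  0.0919] (array([ 8.73, -0.09,  0.21]), array([-0.3 , -0.14, -0.07])) [-0.83459688 -4.13189501  3.13195236]
```

```bash

python3 -m jog '[{"offset":[0.8,0,0],"angular":[0,0,0]},{"offset":[1.6,0,0],"angular":[0,0,0]},{"offset":[2.4,0,0],"angular":[0,0,0]},{"offset":[3.2,0,0],"angular":[0,0,0]},{"offset":[4,0,0],"angular":[0,0,0]}]'
python3 -m jog '[{"offset":[0.8,0,0],"angular":[0,0,0]},{"offset":[1.6,0,0],"angular":[0,0,0]},{"offset":[2.4,0,0],"angular":[0,0,0]},{"offset":[3,0,0],"angular":[0,0,0]},{"offset":[3.5,0,0],"angular":[0,0,0]}]'
python3 - <<'E'
from h import *;from rig import bot,eyes
s=bot.state();print(where(s),go(s,0,-.14,.09),s['ft_force'])
for n in["scene","wrist","top"]:
    c=eyes.capture(n);cv2.imwrite(f"pics/{n}3.png",c["frame"][:,:,::-1]);np.savez(f"pics/{n}3.npz",**c)
E
```

```text
time_s: 4.85
tcp_pos: [0.6137, -0.1801, 0.092]
ee_rot: [-179.7, -0.1, 85.6]
ft_force: [-0.5, -8.1, 1.7]
gripper_width: 0.0002
time_s: 5.35
tcp_pos: [0.6164, -0.1452, 0.092]
ee_rot: [-179.7, -0.0, 85.6]
ft_force: [-1.3, -8.9, 0.5]
gripper_width: 0.0
[ 0.0008 -0.1524  0.092 ] (array([ 1.24, -0.08,  0.2 ]), array([-0.31, -0.02, -0.1 ])) [-1.34818305 -8.91325541  0.48544488]
```

View pics/wrist3.png

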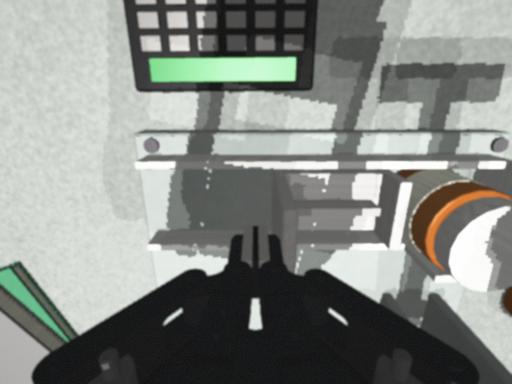

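View pics/scene3.png

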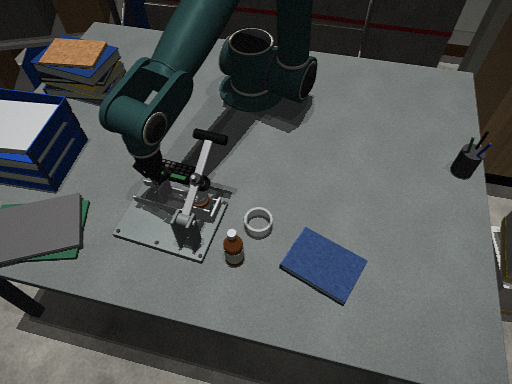

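```bash

python3 -m jog '[{"offset":[0.4,0,0],"angular":[0,0,0]},{"offset":[0.8,0,0],"angular":[0,0,0]},{"offset":[1.1,0,0],"angular":[0,0,0]}]'
python3 -m jog '[{"offset":[0.2,0,0],"angular":[0,0,0]},{"offset":[0.3,0,0],"angular":[0,0,0]},{"offset":[0.3,0,0],"angular":[0,0,0]}]'
python3 -c "
from h import *;from rig import bot
s=bot.state();print(where(s))"
```

```text
time_s: 5.8
tcp_pos: [0.6171, -0.1344, 0.092]
ee_rot: [-179.7, 0.0, 85.6]
ft_force: [-0.4, -9.7, 0.8]
gripper_width: -0.0003
time_s: 6.1
tcp_pos: [0.6173, -0.1318, 0.092]
ee_rot: [-179.7, 0.1, 85.6]
ft_force: [-0.6, -9.0, 0.6]
gripper_width: 0.0001
[ 0.0008 -0.139   0.092 ]
```

```bash

python3 -m jog '[{"offset":[0.2,0,0],"angular":[0,0,0]},{"offset":[0.3,0,0],"angular":[0,0,0]},{"offset":[0.3,0,0],"angular":[0,0,0]}]'
python3 -m jog '[{"offset":[0.2,0,0],"angular":[0,0,0]},{"offset":[0.3,0,0],"angular":[0,0,0]},{"offset":[0.3,0,0],"angular":[0,0,0]}]'
python3 - <<'E'
from h import *;from rig import bot,eyes
s=bot.state();print(where(s),go(s,0,-.14,.09),s['ft_force'])
for n in["wrist"]:
    c=eyes.capture(n);cv2.imwrite(f"pics/{n}4.png",c["frame"][:,:,::-1]);np.savez(f"pics/{n}4.npz",**c)
E
```

```text
time_s: 6.4
tcp_pos: [0.6173, -0.1314, 0.0921]
ee_rot: [-179.7, 0.4, 85.5]
ft_force: [-1.2, -26.3, -0.3]
gripper_width: -0.0002
time_s: 6.7
tcp_pos: [0.6173, -0.1315, 0.0922]
ee_rot: [-179.7, 0.7, 85.4]
ft_force: [-1.1, -29.6, 0.4]
gripper_width: -0.0001
[ 0.0007 -0.1387  0.0922] (array([-0.13, -0.07,  0.23]), array([-0.27,  0.73, -0.28])) [ -1.14219513 -29.61634853   0.37517352]
```

View pics/wrist4.png

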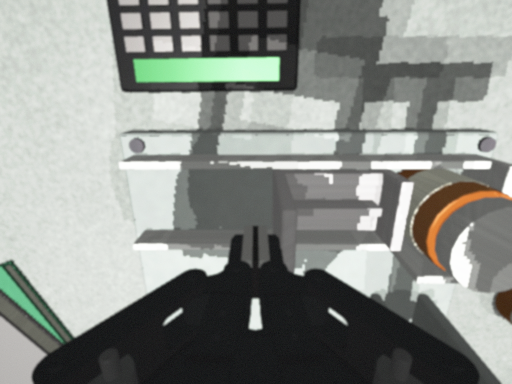

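```bash

python3 -m jog '[{"offset":[-2.5,0,0],"angular":[0,0,0]},{"offset":[-5,0,0],"angular":[0,0,0]},{"offset":[-7.5,0,0],"angular":[0,0,0]},{"offset":[-10,0,0],"angular":[0,0,0]},{"offset":[-13,0,0],"angular":[0,0,0]}]'
python3 - <<'E'
from h import *;from rig import bot,eyes
s=bot.state();print(where(s),go(s,0,-.28,.39),s['ft_force'])
E
```

```text
time_s: 7.25
tcp_pos: [0.6069, -0.2612, 0.0935]
ee_rot: [-179.7, 0.7, 85.4]
ft_force: [0.7, 0.8, -0.2]
gripper_width: 0.0004
[ 0.     -0.2687  0.0935] (array([ -1.47,  -0.14, -29.63]), array([-0.29,  0.67, -0.26])) [ 0.70424397  0.78277985 -0.17564725]
```

```bash

python3 -m jog '[{"offset":[-0.5,0,-5],"angular":[0,0,0]},{"offset":[-0.5,0,-10],"angular":[0,0,0]},{"offset":[-0.5,0,-15],"angular":[0,0,0]},{"offset":[-0.5,0,-20],"angular":[0,0,0]},{"offset":[-0.5,0,-25],"angular":[0,0,0]}]'
python3 - <<'E'
from h import *;from rig import bot,eyes
s=bot.state();print(where(s),go(s,-.107,0,.36),s['ft_force'])
for n in["wrist","top"]:
    c=eyes.capture(n);cv2.imwrite(f"pics/{n}5.png",c["frame"][:,:,::-1]);np.savez(f"pics/{n}5.npz",**c)
E
```

```text
time_s: 7.75
tcp_pos: [0.6077, -0.2626, 0.3455]
ee_rot: [-179.7, 0.6, 85.5]
ft_force: [1.1, -1.2, 0.3]
gripper_width: -0.0001
[ 0.001  -0.2701  0.3455] (array([ 26.94, -10.92,  -1.69]), array([-0.29,  0.63, -0.25])) [ 1.07431875 -1.20949721  0.31304641]
```

View pics/wrist5.png

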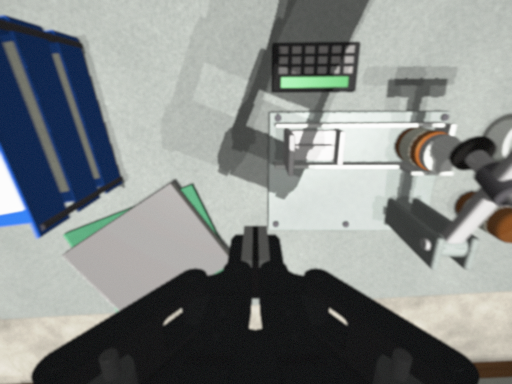

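View pics/top5.png

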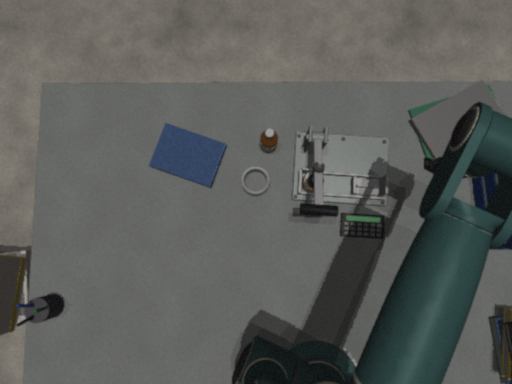

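```bash
python3 - <<'E'
from h import *
c=np.load('pics/wrist5.npz')
for P in [(0,-.03,.02),(0,-.03,.03)]: print(proj(c,np.r_[RP@P[:2]+T0,P[2]]))
cv2.imwrite('pics/w5z.png',cv2.resize(c['frame'][100:190,370:480,::-1],None,fx=6,fy=6,interpolation=2))
E
python3 -m jog '[{"offset":[4.5,-1.8,-1],"angular":[0,0,0]},{"offset":[9,-3.6,-1.7],"angular":[0,0,0]},{"offset":[13.5,-5.5,-1.7],"angular":[0,0,0]},{"offset":[18,-7.3,-1.7],"angular":[0,0,0]},{"offset":[22.5,-9.1,-1.7],"angular":[0,0,0]}]'
python3 - <<'E'
from h import *;from rig import bot,eyes
s=bot.state();print(where(s),go(s,-.107,0,.36),s['ft_force'])
E
```

```text
[395.20480512 142.18085224]
[398.03599915 143.19866777]
time_s: 8.35
tcp_pos: [0.5348, -0.0291, 0.3648]
ee_rot: [179.8, 0.8, 85.5]
ft_force: [0.5, 1.0, -0.6]
gripper_width: 0.0002
[-0.0893 -0.0427  0.3648] (array([ 4.27, -1.79,  0.42]), array([ 0.23,  0.79, -0.24])) [ 0.52673695  0.95393784 -0.63479789]
```

View pics/w5z.png

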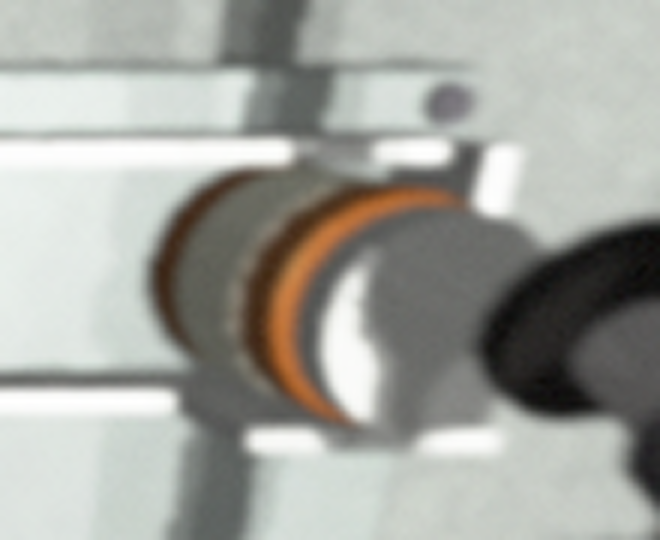

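```bash

python3 -m jog '[{"offset":[3,-1.4,0.4],"angular":[0,0.4,0]},{"offset":[4.3,-1.9,0.4],"angular":[0,0.8,0]},{"offset":[4.3,-1.9,4],"angular":[0,0.8,0]},{"offset":[4.3,-1.9,6.5],"angular":[0,0.8,0]},{"offset":[4.3,-1.9,6.5],"angular":[0,0.8,0]}]'
python3 - <<'E'
from h import *;from rig import bot,eyes
s=bot.state();print(where(s),go(s,-.107,0,.27),s['ft_force'])
for n in["wrist","scene"]:
    c=eyes.capture(n);cv2.imwrite(f"pics/{n}6.png",c["frame"][:,:,::-1]);np.savez(f"pics/{n}6.npz",**c)
E
```

```text
time_s: 8.85
tcp_pos: [0.5186, 0.0144, 0.2957]
ee_rot: [-179.9, -0.0, 85.5]
ft_force: [0.6, 0.2, -0.5]
gripper_width: 0.0
[-0.1086 -0.0005  0.2957] (array([0.05, 0.17, 2.57]), array([-0.06, -0.01, -0.23])) [ 0.57331331  0.15831226 -0.54282246]
```

View pics/wrist6.png

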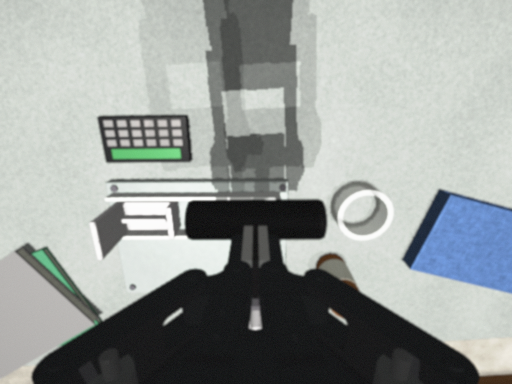

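View pics/scene6.png

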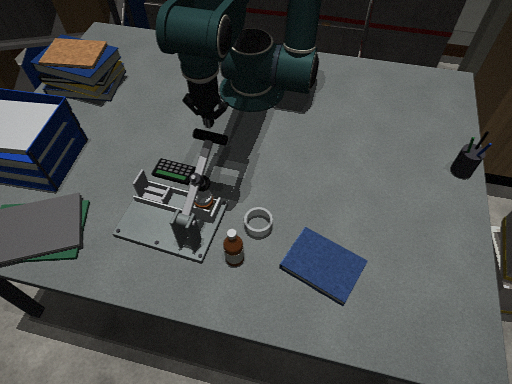

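```bash

python3 -m jog '[{"offset":[0,0.2,1.2],"angular":[0,0,0]},{"offset":[0,0.2,2.0],"angular":[0,0,0]},{"offset":[0,0,2.8],"angular":[0,0,0]},{"offset":[0,-0.3,3.6],"angular":[0,0,0]},{"offset":[0,-0.5,4.5],"angular":[0,0,0]}]'
python3 -m jog '[{"offset":[0,-0.3,0.9],"angular":[0,0,0]},{"offset":[0,-0.6,1.7],"angular":[0,0,0]},{"offset":[0,-0.8,2.5],"angular":[0,0,0]},{"offset":[0,-1.0,3.3],"angular":[0,0,0]},{"offset":[0,-1.2,4.2],"angular":[0,0,0]}]'
python3 - <<'E'
from h import *;from rig import bot,eyes
s=bot.state();print(where(s),go(s,-.13,0,.165),s['ft_force'])
E
```

```text
time_s: 9.45
tcp_pos: [0.5144, 0.0146, 0.2545]
ee_rot: [179.8, -0.0, 85.4]
ft_force: [-2.3, -1.1, 3.4]
gripper_width: 0.0003
time_s: 9.95
tcp_pos: [0.5025, 0.0156, 0.2119]
ee_rot: [179.8, -0.0, 85.4]
ft_force: [-2.7, -0.4, 3.1]
gripper_width: 0.0001
[-0.1248 -0.0006  0.2119] (array([ 0.05, -0.54,  4.69]), array([ 0.25, -0.02, -0.25])) [-2.68607534 -0.42832318  3.09449554]
```

```bash

python3 -m jog '[{"offset":[0,-0.2,0.8],"angular":[0,0,0]},{"offset":[0,-0.3,1.6],"angular":[0,0,0]},{"offset":[0,-0.4,2.4],"angular":[0,0,0]},{"offset":[0,-0.5,3.1],"angular":[0,0,0]},{"offset":[0,-0.5,3.7],"angular":[0,0,0]}]'
python3 -m jog '[{"offset":[0,0,0.4],"angular":[0,0,0]},{"offset":[0,0,0.7],"angular":[0,0,0]},{"offset":[0,0,0.8],"angular":[0,0,0]},{"offset":[0,0,0.8],"angular":[0,0,0]}]'
python3 - <<'E'
from h import *;from rig import bot,eyes
s=bot.state();print(where(s),go(s,-.13,0,.165),s['ft_force'])
for n in["wrist","scene","top"]:
    c=eyes.capture(n);cv2.imwrite(f"pics/{n}7.png",c["frame"][:,:,::-1]);np.savez(f"pics/{n}7.npz",**c)
E
```

```text
time_s: 10.45
tcp_pos: [0.4974, 0.016, 0.1747]
ee_rot: [179.8, -0.0, 85.5]
ft_force: [-6.3, 0.0, 10.2]
gripper_width: -0.0
time_s: 10.85
tcp_pos: [0.4971, 0.0161, 0.1671]
ee_rot: [179.8, -0.0, 85.4]
ft_force: [-10.3, 0.5, 14.1]
gripper_width: 0.0002
[-0.1302 -0.0005  0.1671] (array([0.05, 0.02, 0.21]), array([ 0.2 , -0.03, -0.25])) [-10.25323927   0.54396587  14.10509972]
```

View pics/wrist7.png

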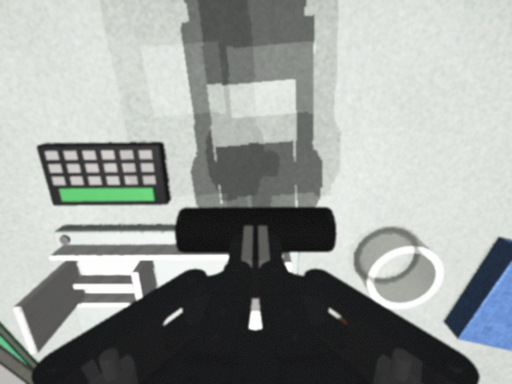

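View pics/scene7.png

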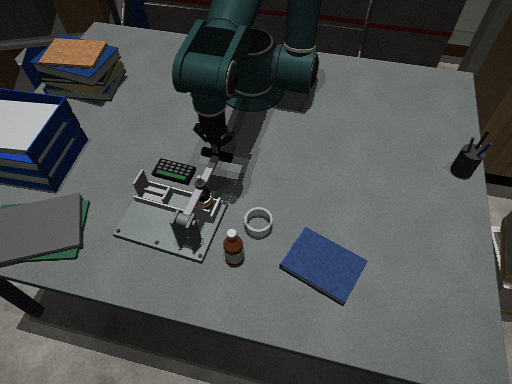

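```bash

python3 -m jog '[{"offset":[0,-0.1,0.1],"angular":[0,0,0]},{"offset":[0,-0.2,0.1],"angular":[0,0,0]},{"offset":[0,-0.2,0.1],"angular":[0,0,0]}]'
python3 -m jog '[{"offset":[0,0,0],"angular":[0,0,0]},{"offset":[0,0,0],"angular":[0,0,0]}]'
python3 - <<'E'
from h import *;from rig import bot,eyes
s=bot.state();print(where(s),go(s,-.13,0,.165),s['ft_force'])
E
```

```text
time_s: 11.3
tcp_pos: [0.4967, 0.0161, 0.1678]
ee_rot: [179.5, -0.0, 85.4]
ft_force: [6.5, -1.4, 12.9]
gripper_width: 0.0003
time_s: 11.5
tcp_pos: [0.4971, 0.0161, 0.1688]
ee_rot: [179.4, -0.0, 85.4]
ft_force: [-3.3, 0.6, 12.8]
gripper_width: 0.0002
[-0.1302 -0.0005  0.1688] (array([0.05, 0.02, 0.38]), array([ 0.62, -0.04, -0.26])) [-3.25816488  0.559661   12.78807601]
```

```bash

python3 -m jog '[{"offset":[0,0,0.1],"angular":[0,0,0]},{"offset":[0,0,0.2],"angular":[0,0,0]},{"offset":[0,0,0.2],"angular":[0,0,0]},{"offset":[0,0,0.2],"angular":[0,0,0]}]'
python3 - <<'E'
from h import *;from rig import bot,eyes
for n in["scene","top"]:
    c=eyes.capture(n)
    a=c["frame"][:,:,::-1].copy()
    w=lambda P:np.r_[RP@P[:2]+T0,P[2]]
    o=(100,120) if n=="scene" else (230,115)
    z=cv2.resize(a[o[1]:o[1]+150,o[0]:o[0]+170],None,fx=4,fy=4,interpolation=2)
    for P in[(-.13,-.05,.15),(-.13,.05,.15),(0,0,.15),(0,-.03,.02),(0,0,.101)]:
        u=(proj(c,w(P))-o+.5)*4; cv2.circle(z,tuple(int(v) for v in u),3,(0,0,255),1)
    cv2.imwrite(f"pics/{n}8.png",z)
s=bot.state();print(where(s),s['ft_force'],s['dq'])
E
```

```text
time_s: 11.9
tcp_pos: [0.4971, 0.0161, 0.1675]
ee_rot: [179.3, -0.0, 85.4]
ft_force: [-8.3, 0.4, 13.9]
gripper_width: -0.0001
[-0.1302 -0.0005  0.1675] [-7.93326545  0.27045424 14.06556009] [-0.05846827 -0.12723467  0.10322688  0.0536982   0.01618904 -0.11124975]
```

View pics/scene8.png

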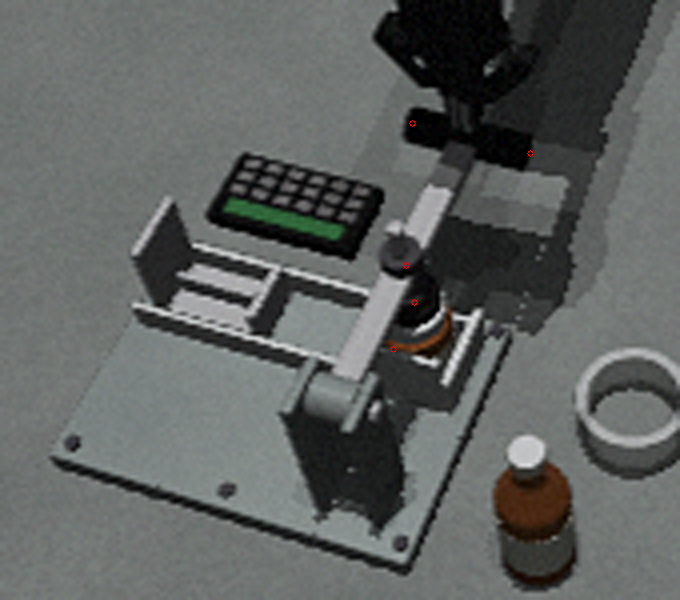

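View pics/top8.png

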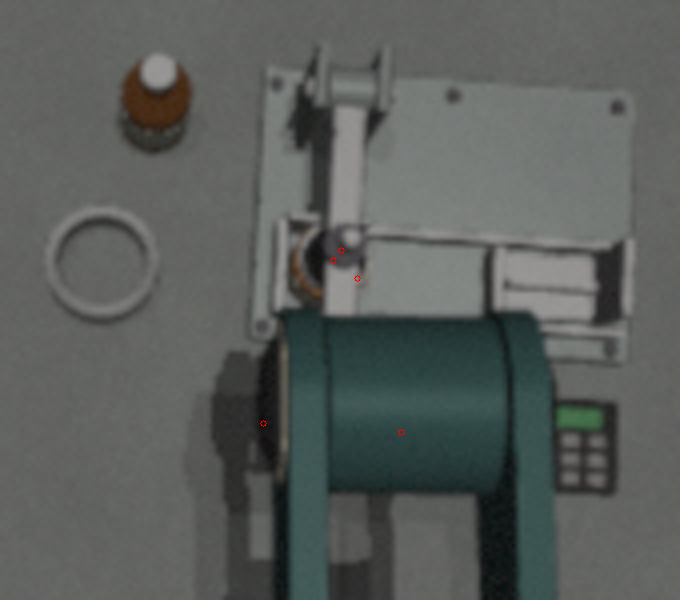

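```bash
python3 -c "
from rig import ticket,bot
ticket.job_done()"
```

```text
the job is handed in; nothing more can be done
```

The feed plunger was pushed fully in, and I handed the job in with the closed fingertips still holding the press handle about level. No verdict came back, so what follows rests on my own checks.

- **Plunger and jar:** The plunger stopped hard at about 30 N, with the fingertip centre at press y = -139 mm. That matches full travel for fingers about 14 mm thick on that side. After I backed off, the wrist picture showed the jar's near edge where a jar at home would be, to within about a pixel, and the jar looked upright.
- **Handle:** The fingertips ended at a height of 167.5 mm, where exactly level would be 165 mm, so the arm is about 0.01 rad above level. In the scene picture the grip lay where a level grip should be.
- **Force:** The wrist read about 14 N upward, close to the 12 N expected. It also read about 8 N sideways, along the arm. I had brought that down to 3 N, but it rose again with the last 2 mm downward step. The fingers did not slip.
- **Not measured:** I had no direct reading of the pad's force on the lid. The pictures show the pad on the lid, and the force rose where contact was expected.
- **Bystanders:** The tape roll, bottle and calculator showed no visible movement in the last pictures. The ledger was outside those, but it looked unmoved in the full scene picture taken just before the final adjustment. I did not re-measure any of their positions.

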